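# Hold a heat sink against the sprung plate of a screwing jig

## Robot

A 6-joint arm with a two-finger parallel gripper is mounted at the origin on the work surface. World frame = base frame: x ahead of the robot, y to its left, z up, the work surface at z = 0. Lengths are in m, angles in degrees, forces in N, time in s.
With the tool pointing down it reaches from about 0.3 to 0.75 m from the base axis. Payload 8.5 kg.
Tool frame: the origin (TCP) lies at the very end of the fingers, on their centre line; the grasp point (between the pads) lies 19 mm behind it (env.pinch_z is the distance from the TCP to the grasp point, in m); z points along the fingers, y is the line along which they close (so a half turn about z gives the same grasp; the last joint's range is limited). The gripper opens to 85 mm and grips with 20 to 120 N. Pads are 22 mm wide; open, the fingers measure 114 mm over their backs; the gripper's body (76 mm by 85 mm) begins 54 mm behind the grasp point. The pads swing forward as they close: fully open they stand 13 mm farther back than shut.
Start: joints at [55.674, 21.807, 74.336, -0, 83.858, -12.336], TCP at [0.206, 0.51, 0.192] pointing down, gripper open.
Joint ranges: [-178.18, 178.18], [-50.72, 133.34], [12.68, 142.11], [-81.47, 261.47], [9.98, 163.14], [-165.26, 165.26]. Speed limits (degrees/s): [136.94, 136.94, 180, 180, 180, 180].

## Interface

Orientations are given as a 3x3 rotation matrix whose columns are the frame's x, y, z axes.
In Python, from rig import env, viewer gives the robot as it stands.
- The arm moves only by the tool drive_tool, never from a script. Its argument "series" is a list of rows, each a list of 3 entries, a list of its own where there are three numbers: the shift along the tool's x, y, z in m, then the turn about the tool's z in degrees, then the finger opening in m, from 0 to 0.0854. A call has 1 to 20 rows; each row is the pose to reach, as a shift and turn from the pose commanded when the call began, along the tool's axes at that moment; what a row does not reach only later rows make up. A row lasts 1/10 s, in which the tool goes at most 50 mm and 8.59 degrees, less where a joint would pass 70% of its speed; a pose out of reach is approached as far as the arm can. A call with a gripper value outside its range is refused whole. The fingers move at their own pace and stop on an object; "newtons" is the grip in N (left out, the last holds). Time passes only in rows, so rows that repeat a pose let the fingers close. It gives the time, the measured TCP pose, the force, the opening and the grip force at its end, in the units of the state.
- env.observe(): the state, without advancing time (a new reading comes with each control period).
- viewer.get_image(name): name is "scene" or "side" or "wrist"; returns a dict with "img" (420x560x3 uint8, red, green, blue), "depth" (420x560 float32, m along the optical axis (not along the pixel's ray), 0 where there is no reading), "camera_matrix" (3x3 intrinsics, pixels), "rvec" (rotation vector, rad) and "tvec" (3), from world to camera coordinates, as OpenCV has them. Camera axes: x right, y down, z forward; pixel columns grow to the right and rows downward; lengths in m; the calibration is good to about 2 mm. A picture is of the moment at which its call begins.
- env.close_job(): hands the job in; it is judged then, once.
The state is a dict: "time_s": time; "q": joint angles; "qvel": joint speeds; "joint_efforts": joint torques, N m; "position": TCP position; "tool_rot": TCP orientation; "ft_force": force on the tool from outside, world axes, zero at the start; "wrist_torque": the same for the moment, N m; "grip_width": finger opening in m; "gripper_force": force on a finger pad.
Only numpy, scipy, OpenCV 4.12 (cv2) and the standard library are available. Lean on these libraries where they do the work, as an engineer would, in place of code of your own. Each camera call takes 0.05 s, during which the arm holds its last target. There are 200 camera calls.

## Task

Be my third hand at the electronics bench: pick up the finned heat sink, lay it flat on the bed of the jig, fins up, in the middle of the lane between the two white lines, and press one of its finned ends squarely against the sprung plate with a steady 12 N or so, so that I can drive the screws from behind. That much push moves the plate back about 12 mm, so that its front face stands over the black stripes on top of the jig's cheeks; never drive the plate all the way back to its stop. Finish while still holding it pressed like that, without letting go, pushing only on the heat sink and not on the plate itself, and leave the screwdriver, the bin and the spool where they are.

Things in the scene. Friction and masses are not known exactly. Their poses are not given: they have to be found in the camera images.
- heatsink_mid (a point): Centre (20 mm above the underside) of the loose aluminium heat sink: 70 mm long (x), 50 wide (y), 40 high (z), 0.13 to 0.25 kg. Upright fins run along x on a solid base; the 70 mm long sides are flat outer fins, to grip across the 50 mm. The two 50 x 40 mm ends (+x, -x) show the fins end-on and are alike; either may go to the plate. Starts flat on the bench, fins up.
- jig: Screwing jig fixed to the bench; origin under the bed's centre, on the bench. Bed: dark steel, 180 (x) x 120 (y) x 12 mm high. Jig +x, level, is the pressing direction, roughly away from the robot. At the far end stand the sprung plate, two back blocks (x 72 to 90) and two side cheeks (y +-51 to +-59, x 14 to 90 mm), tops 56 mm above the bench; a black stripe on each cheek's top, x 18 to 26 mm.
- lane (a point): Point on the bed's top (12 mm above the bench) on the middle line of the lane, 50 mm in front of the sprung plate's face at rest; axes as the jig's, at jig x = -40, y = 0 mm. The lane runs along x between two white lines at y = +-31 mm; the bed is free from jig x = -90 to +10 mm.
- plate_face (a point): Middle of the sprung plate's front face (it looks to jig -x, towards the robot), 32 mm above the bench; moves with the plate, axes as the jig's. The upright aluminium plate is 96 mm wide (y), 8 thick, its top 56 mm above the bench, with two screw holes. At rest the face is at jig x = 10 mm.
- plate (a joint): How far the sprung plate is pushed back along jig +x, in m: 0 at rest, 0.020 at its hard stop. Spring of 1 N per mm from zero, without preload: 0.012 means 12 N. It springs back when released. Front face over the black stripes: 0.008 to 0.016.
- driver: Screwdriver, black handle, about 170 mm long, lying on the bench; origin about its middle, on its underside. Leave alone.
- bin: Small open blue bin, 100 x 130 x 50 mm high; origin under its centre. Leave alone.
- spool: Grey solder spool, 52 mm diameter, 42 mm high, standing; origin under its centre. Leave alone.
Not all that is in view belongs to the job. Leave any red look-alike of the part that bears heatsink_mid alone.

How it is judged (in metres and radians):
On the way:
1. the heat sink lies flat on the jig's bed in the lane (z of heatsink_mid in the frame of jig between 0.029 and 0.035 m and angle between heatsink_mid's own z axis and vertical below 0.07 rad and y of heatsink_mid in the frame of jig between -0.008 and 0.008 m and x of heatsink_mid in the frame of jig between -0.08 and 0.03 m), for 0.2 s.
At the end, for the whole second after the job is handed in: The robot still pushes the heat sink, flat and fins up on the bed (centre height 3 mm, tilt 4 deg), within 8 mm of the lane's middle, square to the plate within 4 deg, pressing it with 8 to 16 N so that it stands 8 to 16 mm back and still; the robot does not touch the plate (all of step 1 and contact force between heatsink and plate between 8 and 16 N and value of joint plate between 0.008 and 0.016 m and velocity of joint plate between -0.004 and 0.004 m/s and angle between the x axis of heatsink_mid and the x axis of jig, either way round below 0.07 rad and contact force between any of the fingers, the arm and heatsink above 2 N and contact force between each of the fingers, the arm and plate below 0.5 N); the arm keeps its last pose, push and grip.
It fails at once if the plate is driven back to its stop (value of joint plate above 0.0192 m).
It fails at once if the screwdriver is disturbed (distance of driver from where it was at the start of the episode above 0.02 m).
It fails at once if the blue bin is disturbed (distance of bin from where it was at the start of the episode above 0.02 m).
It fails at once if the solder spool is disturbed (distance of spool from where it was at the start of the episode above 0.02 m).
It also fails if it takes over 48 s, if anything falls off the work surface, if the arm or the gripper's body presses on something with over 40 N, if the wrist force passes 120 N, or if a joint passes its speed limit or range.

## Working session

There is one attempt and no reset: what is moved stays moved. The work goes in short steps, Python scripts to look and compute and a tool call to move; the robot and the scene stay as the last step left them, time stands still between calls to the robot, and variables do not carry over. Pictures are saved under pics/ and viewed, at most 10 in all, crops included, and the job is handed in when it is done.

Besides the shell and the picture viewer there is one more tool, called as name([rows], argument=value, ...), one row to a line, values as JSON. drive_tool: Moves the arm, as the interface text tells. Its arguments: {"type":"object","properties":{"series":{"type":"array"},"newtons":{"type":"number"}},"required":["series"]}

```bash
mkdir -p pics; cat > h.py <<'E'
import numpy as np, cv2, pickle
from rig import env, viewer
def snap(n,tag):
    d=viewer.get_image(n); pickle.dump(d,open(f'pics/{tag}.pkl','wb'))
    cv2.imwrite(f'pics/{tag}.png',d['img'][:,:,::-1]); return d
def load(tag): return pickle.load(open(f'pics/{tag}.pkl','rb'))
def world(d,u,v,z=None):
    R=cv2.Rodrigues(np.array(d['rvec'],float))[0];t=np.array(d['tvec'],float).ravel();K=np.array(d['camera_matrix'])
    r=np.linalg.inv(K)@[u,v,1.]
    c=-R.T@t; w=R.T@r
    if z is None: s=float(d['depth'][int(round(v)),int(round(u))])
    else: s=(z-c[2])/w[2]
    return c+s*w
def cloud(d):
    R=cv2.Rodrigues(np.array(d['rvec'],float))[0];t=np.array(d['tvec'],float).ravel();K=np.array(d['camera_matrix'])
    v,u=np.mgrid[:420,:560]; s=d['depth']
    p=np.stack([u,v,np.ones_like(u)],-1)@np.linalg.inv(K).T*s[...,None]
    return (p-t)@R
E
python3 - <<'E'
from h import *
a=snap('scene','s1');b=snap('side','d1')
cv2.imwrite('pics/a.png',cv2.resize(np.vstack([a['img'],b['img']])[:,:,::-1],(400,600),interpolation=cv2.INTER_AREA))
o=env.observe();print(o['position'],o['tool_rot'],o['ft_force'],env.pinch_z)
E
```

```text
[0.20575941 0.50972144 0.19168605] [[-9.27238422e-01  3.74470734e-01 -7.60818108e-04]
 [ 3.74471383e-01  9.27237855e-01 -1.06970038e-03]
 [ 3.04887862e-04 -1.27677190e-03 -9.99999138e-01]] [ 0.09956783 -0.27218353  0.22449855] 0.0187
```

View pics/s1.png

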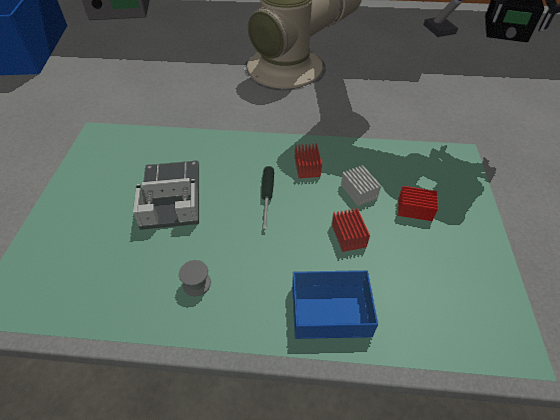

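View pics/d1.png

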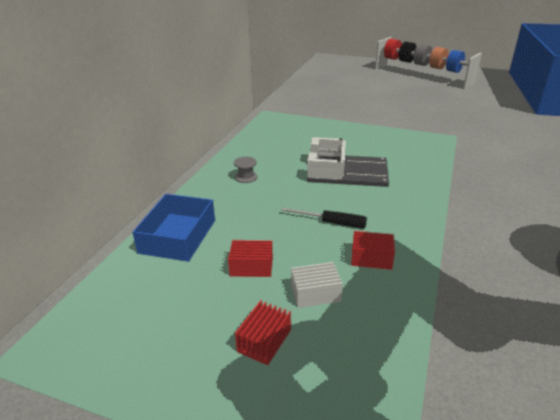

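The scene view shows the aluminium heat sink at about (361,186), with red look-alikes at (308,160), (417,203) and (350,230). The jig is at (168,195) with the driver at (267,195). The side view shows the heat sink at (316,283) and the jig at (345,163).

```bash
python3 - <<'E'
from h import *
for tag,(u0,u1,v0,v1),(j0,j1,k0,k1) in (('s1',(335,390,160,212),(125,210,150,235)),('d1',(285,350,258,308),(295,400,130,190))):
    d=load(tag);P=cloud(d);im=d['img'].astype(int)
    m=np.zeros((420,560),bool);m[v0:v1,u0:u1]=1
    sat=im.max(2)-im.min(2)
    m&=(sat<25)&(P[...,2]>.030)&(P[...,2]<.05)
    q=P[m]; r=cv2.minAreaRect(q[:,:2].astype(np.float32)*1000)
    print(tag,'hs',len(q),r,q[:,2].max(), cv2.boxPoints(r).round())
    m[:]=0;m[k0:k1,j0:j1]=1
    q=P[m&(P[...,2]>.006)&(P[...,2]<.075)]; r=cv2.minAreaRect(q[:,:2].astype(np.float32)*1000)
    print('jig',len(q),r,cv2.boxPoints(r).round())
    cl=q[q[:,2]>.05]; r=cv2.minAreaRect(cl[:,:2].astype(np.float32)*1000);print('top',r,cv2.boxPoints(r).round(),np.median(cl[:,2]))
    for (a,b,c,e),n in (((258,275,160,235),'drv'),((175,212,258,300),'spool')) if tag=='s1' else ():
        m[:]=0;m[c:e,a:b]=1;q=P[m&(P[...,2]>.008)];print(n,q.min(0),q.max(0))
s=load('s1')
cv2.imwrite('pics/j.png',cv2.resize(s['img'][145:240,120:220,::-1],(600,570),interpolation=cv2.INTER_CUBIC))
E
```

```text
s1 hs 655 ((515.8631591796875, 199.93524169921875), (132.9175262451172, 77.81065368652344), 1.4419028759002686) 0.042481265932871 [[448. 237.]
 [450. 159.]
 [583. 163.]
 [581. 241.]]
jig 3757 ((538.6937255859375, -207.41429138183594), (185.80792236328125, 120.80244445800781), 12.733017921447754) [[ 435. -169.]
 [ 461. -287.]
 [ 643. -246.]
 [ 616. -128.]]
top ((586.80224609375, -196.6998748779297), (83.14447784423828, 118.40401458740234), 12.694243431091309) [[ 533. -148.]
 [ 559. -264.]
 [ 640. -245.]
 [ 614. -130.]] 0.05550623887893076
drv [ 0.45527813 -0.01349427  0.00965434] [1.11346062 0.07507783 0.65517853]
spool [ 0.72617818 -0.12949934  0.00826701] [1.11346062 0.07507783 0.65517853]
d1 hs 1203 ((492.718017578125, 200.63534545898438), (70.55651092529297, 53.146183013916016), 31.496553421020508) 0.042442870042974847 [[449. 205.]
 [477. 160.]
 [537. 196.]
 [509. 242.]]
jig 2744 ((538.8552856445312, -206.7156524658203), (182.09710693359375, 126.5338363647461), 12.924921035766602) [[ 436. -165.]
 [ 464. -289.]
 [ 642. -248.]
 [ 613. -125.]]
top ((586.8855590820312, -195.66297912597656), (79.60901641845703, 124.08773803710938), 12.214284896850586) [[ 535. -143.]
 [ 561. -265.]
 [ 639. -248.]
 [ 613. -127.]] 0.055717695187817766
```

View pics/j.png

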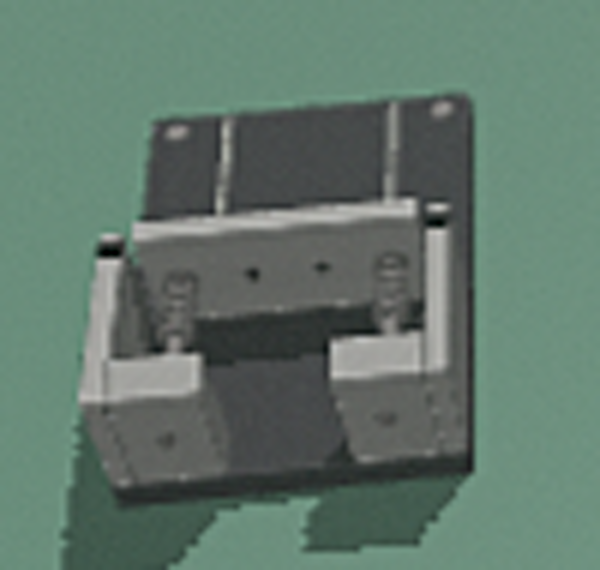

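The crop shows the plate in front, the cheeks with their black stripes and the two white lane lines. The jig comes out at about (537.5, -207.5) mm, yaw 12.7°, and the 120 x 182 mm size agrees. The heat sink from the side view is at (493, 200) mm, yaw 31.5°, measuring 70.5 x 53 mm. I'll approach above it and look again.

drive_tool([
  [[-0.19,-0.09,0.02],-26,0.085],
  [[-0.382,-0.179,0.05],-53.5,0.085],
  [[-0.382,-0.179,0.05],-53.5,0.085],
  [[-0.382,-0.179,0.05],-53.5,0.085],
  [[-0.382,-0.179,0.05],-53.5,0.085],
  [[-0.382,-0.179,0.05],-53.5,0.085],
  [[-0.382,-0.179,0.05],-53.5,0.085],
  [[-0.382,-0.179,0.05],-53.5,0.085],
  [[-0.382,-0.179,0.05],-53.5,0.085],
  [[-0.382,-0.179,0.05],-53.5,0.085],
  [[-0.382,-0.179,0.05],-53.5,0.085],
  [[-0.382,-0.179,0.05],-53.5,0.085],
  [[-0.382,-0.179,0.05],-53.5,0.085],
])

```text
time_s: 1.4
position: [0.4921, 0.2022, 0.1425]
tool_rot: [[-0.852, -0.524, -0.0], [-0.524, 0.852, 0.0], [-0.0, 0.0, -1.0]]
ft_force: [0.2, -0.4, -0.2]
grip_width: 0.0847
gripper_force: 0.0
```

```bash
python3 - <<'E'
from h import *
d=snap('wrist','w1');o=env.observe();print(o['position'],o['tool_rot'],o['q'])
P=cloud(d);im=d['img'].astype(int);sat=im.max(2)-im.min(2)
m=((sat<25)&(P[...,2]>.034)&(P[...,2]<.046)&(np.hypot(P[...,0]-.493,P[...,1]-.2)<.06)).astype(np.uint8)
m=cv2.morphologyEx(m,cv2.MORPH_OPEN,np.ones((3,3)))>0
q=P[m];r=cv2.minAreaRect(q[:,:2].astype(np.float32)*1000);print(len(q),r,cv2.boxPoints(r).round())
s=load('d1');P=cloud(s);im=s['img'].astype(int)
m=(im[...,0]>110)&(im[...,1]<70)&(P[...,2]>.03)
n,l,st,c=cv2.connectedComponentsWithStats(m.astype(np.uint8))
for i in range(1,n):
    if st[i,4]>80:
        r=cv2.minAreaRect(P[l==i][:,:2].astype(np.float32)*1000);print('red',cv2.boxPoints(r).round().tolist())
E
```

```text
[0.49223682 0.20217205 0.14256167] [[-8.51524805e-01 -5.24314269e-01  2.32670363e-04]
 [-5.24314239e-01  8.51524836e-01  1.78517614e-04]
 [-2.91723924e-04  3.00197921e-05 -9.99999957e-01]] [ 9.56802844e+00  2.24354631e+01  8.20340031e+01  8.12851045e-03
  7.55156883e+01 -1.12056095e+02]
1899 ((492.46343994140625, 201.2943878173828), (69.93305969238281, 50.15158462524414), 31.13905143737793) [[450. 205.]
 [476. 162.]
 [535. 198.]
 [509. 241.]]
red [[543.0, -1042.0], [581.0, -1057.0], [604.0, -997.0], [567.0, -982.0]]
red [[331.0, 717.0], [445.0, 62.0], [464.0, 65.0], [350.0, 721.0]]
red [[350.0, 721.0], [594.0, 137.0], [660.0, 165.0], [416.0, 748.0]]
red [[350.0, 721.0], [514.0, 267.0], [583.0, 292.0], [419.0, 746.0]]
```

View pics/w1.png

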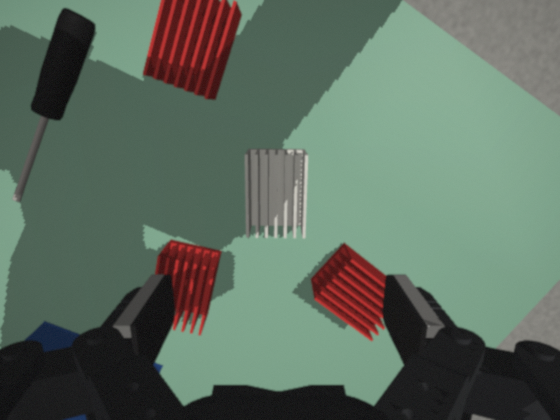

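The wrist view shows the heat sink at (276,193), squarely between the fingers, and both red pieces well clear of them. It refines to (492.5, 201.3) mm, yaw 31.1°, with the size matching exactly. Next I'll descend and grip.

drive_tool([
  [[0,-0.001,0.03],0.5,0.08],
  [[0,-0.001,0.06],0.5,0.08],
  [[0,-0.001,0.09],0.5,0.08],
  [[0,-0.001,0.115],0.5,0.08],
  [[0,-0.001,0.13],0.5,0.08],
  [[0,-0.001,0.1345],0.5,0.08],
  [[0,-0.001,0.1345],0.5,0.08],
  [[0,-0.001,0.1345],0.5,0.04],
  [[0,-0.001,0.1345],0.5,0.04],
  [[0,-0.001,0.1345],0.5,0.04],
  [[0,-0.001,0.1345],0.5,0.04],
  [[0,-0.001,0.1345],0.5,0.04],
  [[0,-0.001,0.1345],0.5,0.04],
  [[0,-0.001,0.1345],0.5,0.04],
], newtons=60)

```text
time_s: 2.85
position: [0.4936, 0.2001, 0.0077]
tool_rot: [[-0.857, -0.515, -0.0], [-0.515, 0.857, -0.0], [0.0, -0.0, -1.0]]
ft_force: [0.3, -0.7, -0.3]
grip_width: 0.0401
gripper_force: 0.0
```

Opening of 40 mm with no force means the part isn't gripped, so I'll look.

```bash
python3 - <<'E'
from h import *
d=snap('wrist','w2');s=snap('side','d2')
a=cv2.resize(s['img'][220:345,220:380],(640,500),interpolation=cv2.INTER_CUBIC)
b=cv2.resize(d['img'],(400,300))
cv2.imwrite('pics/c2.png',np.hstack([cv2.resize(a,(400,313)),np.vstack([b,np.zeros((13,400,3),np.uint8)])])[:,:,::-1])
E
```

```text
(no output)
```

View pics/c2.png

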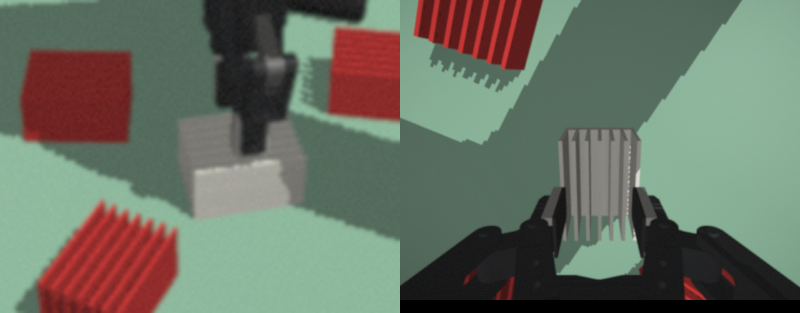

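```bash
python3 - <<'E'
from h import *
o=env.observe();print({k:np.round(v,4).tolist() for k,v in o.items()})
s=load('d2');P=cloud(s)
# crop scale 2.5: finger tip col 253,row 150 -> full px
for r in (60,90,120,140,148,156,165,180,200):
    u,v=220+253/2.5,220+r/2.504; print(r,round(u),round(v),P[round(v),round(u)].round(4),s['img'][round(v),round(u)])
m=(P[...,2]>.036)&(P[...,2]<.046)&(s['img'].min(2)>110); m[:258]=0;m[310:]=0;m[:,:285]=0;m[:,350:]=0
q=P[m];r=cv2.minAreaRect(q[:,:2].astype(np.float32)*1000);print(r,cv2.boxPoints(r).round().tolist())
E
```

```text
{'time_s': 2.95, 'q': [9.3218, 32.0978, 91.7135, -0.0014, 56.1889, -111.6858], 'qvel': [0.0481, 0.049, -0.0816, 0.034, 0.0304, 0.0672], 'joint_efforts': [-0.0015, -47.0836, -16.0477, -0.0004, 0.0008, 0.0], 'position': [0.4937, 0.2001, 0.0077], 'tool_rot': [[-0.8571, -0.5152, 0.0], [-0.5152, 0.8571, -0.0], [0.0, -0.0, -1.0]], 'ft_force': [-0.3864, 0.4155, -0.2512], 'wrist_torque': [-0.0107, 0.0396, 0.0104], 'gripper_force': 0.0, 'grip_width': 0.0402}
60 321 244 [0.4722 0.2578 0.1494] [53 55 55]
90 321 256 [0.4712 0.2587 0.1299] [37 37 38]
120 321 268 [0.4734 0.2478 0.0991] [38 40 41]
140 321 276 [0.4777 0.2294 0.0672] [30 31 31]
148 321 279 [0.4779 0.2277 0.0597] [44 46 49]
156 321 282 [0.4815 0.2134 0.0401] [ 99 100  96]
165 321 286 [0.4792 0.221  0.0393] [178 177 168]
180 321 292 [0.4791 0.2198 0.0258] [165 164 156]
200 321 300 [0.4785 0.2199 0.0091] [161 160 152]
((486.9557189941406, 227.98312377929688), (78.09149169921875, 98.59800720214844), 12.908834457397461) [[438.0, 267.0], [460.0, 171.0], [536.0, 189.0], [514.0, 285.0]]
```

```bash
python3 - <<'E'
from h import *
for t in ('w1','w2'):
    d=load(t);P=cloud(d);R=cv2.Rodrigues(d['rvec'])[0];print(t,'cam',(-R.T@np.ravel(d['tvec'])).round(4))
    im=d['img'].astype(int);m=((im.max(2)-im.min(2)<25)&(im.min(2)>90)).astype(np.uint8);m=cv2.morphologyEx(m,cv2.MORPH_OPEN,np.ones((3,3)))>0
    m[:120]=0;m[345:]=0;q=P[m];print(np.percentile(q[:,2],[5,25,50,75,95]).round(4))
d=snap('wrist','w3');s=snap('side','d3');P=cloud(s)
for v in range(270,290,2): print(v,P[v,321].round(4))
o=env.observe();print(o['time_s'],o['position'],o['grip_width'])
P=cloud(d)
# finger pads in the wrist view
for (u,v) in ((220,300),(215,345),(340,300),(350,345),(240,300),(280,250)): print(u,v,P[v,u].round(4),d['img'][v,u])
cv2.imwrite('pics/w3b.png',cv2.resize(np.hstack([d['img'][150:,120:440],s['img'][220:340,240:400].repeat(2,0).repeat(2,1)[:270*1]if 0 else cv2.resize(s['img'][220:340,240:400],(360,270))]),None,fx=1.15,fy=1.15)[:,:,::-1])
E
```

```text
w1 cam [0.4287 0.1642 0.3257]
[0.0011 0.0024 0.0097 0.0407 0.0426]
w2 cam [0.4299 0.1627 0.1909]
[0.0085 0.0096 0.0214 0.0413 0.0423]
270 [0.4787 0.227  0.0765]
272 [0.4779 0.2298 0.0752]
274 [0.478  0.2287 0.0704]
276 [0.4778 0.2289 0.0667]
278 [0.4781 0.2273 0.0613]
280 [0.4776 0.2287 0.0587]
282 [0.482  0.2114 0.0382]
284 [0.4815 0.2127 0.0353]
286 [0.4794 0.2202 0.0385]
288 [0.4797 0.2187 0.033 ]
3.05 [0.49364798 0.20008137 0.00770962] 0.0402140421368587
220 300 [0.4953 0.1789 0.0819] [23 24 24]
215 345 [0.5084 0.1849 0.0869] [30 29 29]
340 300 [0.4733 0.2131 0.084 ] [21 21 23]
350 345 [0.4693 0.207  0.1162] [30 29 30]
240 300 [0.5328 0.1993 0.0098] [122 121 115]
280 250 [0.4835 0.196  0.0414] [135 134 127]
```

View pics/w3b.png

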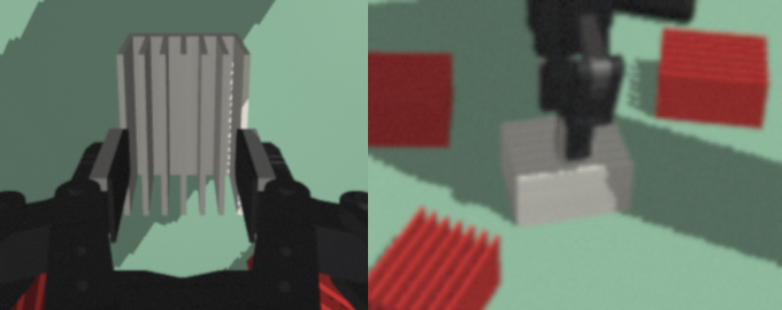

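The wrist picture (left half) shows the pads straddling the sink at (110,180) and (255,180). In the side picture the fingertip ends at about (577,158), above the part, and depth puts it near z = 0.058 although the reported TCP is 0.008. So the true fingertips are about 50 mm higher than reported. I'll measure that offset.

```bash
python3 - <<'E'
from h import *
T=np.array([.4936,.2001]);ax=np.array([-.857,-.515]);ay=np.array([-.515,.857])
for t in ('d2','d3','w2','w3'):
    d=load(t);P=cloud(d);im=d['img']
    m=(im.max(2)<70)&(d['depth']>0)
    q=P[m];r=q[:,:2]-T;x=r@ax;y=r@ay
    k=(abs(x)<.018)&(abs(y)<.045)&(abs(y)>.015)&(q[:,2]>.045);q=q[k];x=x[k];y=y[k]
    print(t,k.sum(),np.percentile(q[:,2],[0,2,5,20,50]).round(4))
    for lo in np.arange(.045,.13,.01):
        s=(q[:,2]>=lo)&(q[:,2]<lo+.01)
        if s.any(): print('  z%.3f'%lo,s.sum(),'x',x[s].min().round(4),x[s].max().round(4),'y',y[s].min().round(4),y[s].max().round(4))
# tip px in d3: last dark row per column
d=load('d3')
for u in range(312,332,2):
    c=d['img'][255:300,u].max(1);print(u,255+np.where(c<70)[0].max() if (c<70).any() else None,end=' ')
# project tip prediction (side finger, back face y=.032)
R=cv2.Rodrigues(d['rvec'])[0]
for z in (.0077,.04,.05,.055,.06):
    p=np.r_[T+.030*ay,z];print(z,cv2.projectPoints(p[None],d['rvec'],d['tvec'],d['camera_matrix'],None)[0].ravel().round(1))
E
```

```text
d2 1965 [0.0481 0.0591 0.0661 0.1189 0.1787]
  z0.045 17 x -0.0098 -0.0012 y -0.0225 -0.0196
  z0.055 74 x -0.0117 0.005 y -0.022 0.0339
  z0.065 83 x -0.0114 0.0049 y -0.0233 0.0345
  z0.075 47 x -0.0115 0.0066 y -0.0241 0.0341
  z0.085 33 x -0.0135 0.0076 y -0.0332 0.0339
  z0.095 46 x -0.013 0.0075 y -0.0434 0.0449
  z0.105 51 x -0.0171 -0.0059 y -0.0206 0.0442
  z0.115 81 x -0.0176 -0.0024 y -0.0268 0.0298
  z0.125 69 x -0.0174 0.0145 y -0.021 0.0297
d3 1963 [0.0473 0.0584 0.0655 0.1185 0.1781]
  z0.045 21 x -0.011 -0.0004 y -0.0223 0.0308
  z0.055 75 x -0.0115 0.0049 y -0.0228 0.0341
  z0.065 80 x -0.0114 0.0048 y -0.0227 0.0347
  z0.075 45 x -0.0116 0.0061 y -0.0235 0.035
  z0.085 33 x -0.0138 0.0073 y -0.0337 0.033
  z0.095 47 x -0.0136 0.0073 y -0.0446 0.0448
  z0.105 50 x -0.0171 -0.0059 y -0.0195 0.0421
  z0.115 82 x -0.0177 -0.002 y -0.0286 0.0293
  z0.125 67 x -0.0176 0.0138 y -0.0191 0.0293
w2 22120 [0.049  0.0601 0.0682 0.095  0.1059]
  z0.045 156 x -0.0109 0.011 y -0.0207 0.0223
  z0.055 678 x -0.0113 0.0113 y -0.0327 0.0339
  z0.065 903 x -0.0103 0.0116 y -0.0328 0.03
[... 217 characters left out ...]
79 y -0.045 0.045
  z0.125 3357 x 0.0133 0.018 y -0.025 0.0269
w3 22120 [0.0493 0.0599 0.0683 0.0949 0.1058]
  z0.045 163 x -0.0111 0.011 y -0.0211 0.022
  z0.055 665 x -0.0113 0.0116 y -0.0328 0.0344
  z0.065 918 x -0.0105 0.0114 y -0.0328 0.0343
  z0.075 956 x -0.0107 0.0117 y -0.0328 0.0344
  z0.085 1738 x -0.0112 0.0141 y -0.0448 0.0433
  z0.095 5543 x -0.0129 0.0142 y -0.045 0.045
  z0.105 4752 x -0.0129 0.0174 y -0.045 0.045
  z0.115 3205 x 0.0021 0.018 y -0.045 0.045
  z0.125 3357 x 0.0139 0.018 y -0.0251 0.0266
312 262 314 264 316 280 318 281 320 281 322 280 324 280 326 271 328 268 330 267 0.0077 [320.1 303.3]
0.04 [320.8 287.9]
0.05 [321. 283.]
0.055 [321.1 280.5]
0.06 [321.2 278. ]
```

The pads are centred laterally, but their tips sit about 42 mm above the reported TCP: measured z ≈ 0.050, reported 0.0077. I'll correct for this by opening, going down another 42 mm and gripping again.

drive_tool([
  [[0,0.001,0],0,0.08],
  [[0,0.001,0],0,0.08],
  [[0,0.001,0],0,0.08],
  [[0,0.001,0],0,0.08],
  [[0,0.001,0.015],0,0.08],
  [[0,0.001,0.03],0,0.08],
  [[0,0.001,0.037],0,0.08],
  [[0,0.001,0.0415],0,0.08],
  [[0,0.001,0.0415],0,0.08],
  [[0,0.001,0.0415],0,0.04],
  [[0,0.001,0.0415],0,0.04],
  [[0,0.001,0.0415],0,0.04],
  [[0,0.001,0.0415],0,0.04],
  [[0,0.001,0.0415],0,0.04],
  [[0,0.001,0.0415],0,0.04],
  [[0,0.001,0.0415],0,0.04],
], newtons=60)

```text
time_s: 4.65
position: [0.4936, 0.2011, -0.033]
tool_rot: [[-0.857, -0.515, 0.001], [-0.515, 0.857, 0.0], [-0.001, -0.0, -1.0]]
ft_force: [-0.0, -0.3, 5.5]
grip_width: 0.0491
gripper_force: 62.9
```

Gripped at 49 mm with 63 N. I'll lift it and check.

drive_tool([
  [[0,0,-0.005],0,0.04],
  [[0,0,-0.02],0,0.04],
  [[0,0,-0.05],0,0.04],
  [[0,0,-0.08],0,0.04],
  [[0,0,-0.1],0,0.04],
  [[0,0,-0.11],0,0.04],
  [[0,0,-0.11],0,0.04],
  [[0,0,-0.11],0,0.04],
  [[0,0,-0.11],0,0.04],
])

```text
time_s: 5.55
position: [0.4925, 0.2008, 0.075]
tool_rot: [[-0.857, -0.515, -0.002], [-0.515, 0.857, -0.0], [0.002, 0.001, -1.0]]
ft_force: [0.5, -0.3, -1.6]
grip_width: 0.0493
gripper_force: 62.5
```

```bash
python3 - <<'E'
from h import *
o=env.observe();print(o['position'],o['ft_force'],o['grip_width'],o['gripper_force'])
T=o['position'];R=o['tool_rot']
s=snap('side','d4');w=snap('wrist','w4')
for n,d in (('side',s),('wrist',w)):
    L=(cloud(d)-T)@R; im=d['img'].astype(int)
    m=((im.max(2)-im.min(2)<25)&(im.min(2)>80)).astype(np.uint8);m=cv2.morphologyEx(m,cv2.MORPH_OPEN,np.ones((2,2)))>0
    m&=(abs(L[...,0])<.06)&(abs(L[...,1])<.045)&(L[...,2]>-.1)&(L[...,2]<.03)
    q=L[m];print(n,len(q),'min',np.percentile(q,1,0).round(4),'max',np.percentile(q,99,0).round(4))
    top=q[q[:,2]<np.percentile(q[:,2],3)+.006];r=cv2.minAreaRect(top[:,:2].astype(np.float32)*1000);print(' top z',np.median(top[:,2]),r)
    if len(top)>50:
        c=np.linalg.lstsq(np.c_[top[:,:2],np.ones(len(top))],top[:,2],rcond=None)[0];print(' slope',c)
R=cv2.resize(s['img'][150:320,220:420],(600,510),interpolation=cv2.INTER_CUBIC);cv2.imwrite('pics/d4c.png',R[:,:,::-1])
E
```

```text
[0.49246135 0.20080043 0.07498387] [ 0.52482924 -0.28987688 -1.60457111] 0.04934440509290675 62.510175704956055
side 1393 min [-0.0344 -0.0247 -0.079 ] max [ 0.0352  0.0324 -0.0335]
 top z -0.07185742209144672 ((0.4327239990234375, 0.9876899719238281), (70.05169677734375, 64.7243423461914), 0.35418108105659485)
 slope [ 0.00563202 -0.01859953 -0.071869  ]
wrist 20947 min [-0.0322 -0.0237 -0.0761] max [ 0.0357  0.0258 -0.0379]
 top z -0.0744613368428119 ((2.756694793701172, 1.1349525451660156), (59.487552642822266, 66.49079895019531), 89.9598159790039)
 slope [ 0.00181629  0.00659195 -0.07430318]
```

View pics/d4c.png

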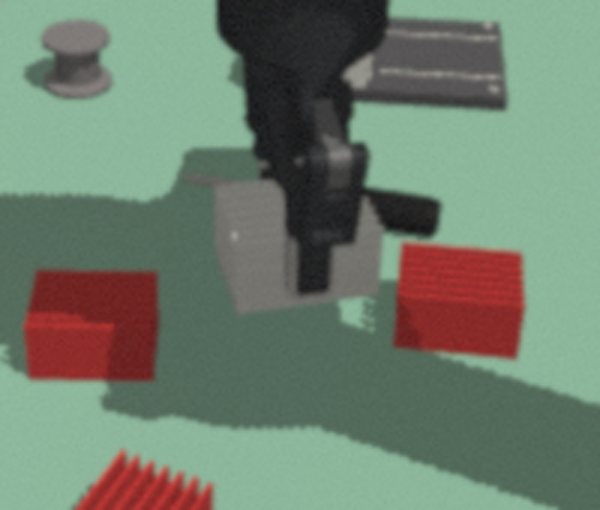

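The heat sink is held level. Its underside is at reported z + 0.0335, and its centre is on the tool axis within 1 mm. Next I'll carry it over the lane at about jig x = -45 and re-measure the jig there.

drive_tool([
  [[0.02,-0.033,0],3,0.04],
  [[0.042,-0.07,0],6,0.04],
  [[0.063,-0.106,0],9,0.04],
  [[0.085,-0.142,0],12,0.04],
  [[0.107,-0.179,0],15,0.04],
  [[0.128,-0.215,0],18.3,0.04],
  [[0.15,-0.251,0],18.3,0.04],
  [[0.172,-0.288,0],18.3,0.04],
  [[0.19,-0.318,0],18.3,0.04],
  [[0.205,-0.343,0],18.3,0.04],
  [[0.2145,-0.359,0],18.3,0.04],
  [[0.2145,-0.359,0],18.3,0.04],
  [[0.2145,-0.359,0],18.3,0.04],
  [[0.2145,-0.359,0],18.3,0.04],
  [[0.2145,-0.359,0],18.3,0.04],
])

```text
time_s: 7.15
position: [0.4943, -0.2161, 0.0763]
tool_rot: [[-0.975, -0.221, -0.0], [-0.221, 0.975, 0.0], [0.0, 0.0, -1.0]]
ft_force: [-0.8, 0.3, -1.3]
grip_width: 0.0491
gripper_force: 62.8
```

```bash
python3 - <<'E'
from h import *
o=env.observe();print(o['position'],o['tool_rot'].round(4).tolist(),o['q'].round(1),o['ft_force'])
w=snap('wrist','w5');snap('scene','s5');snap('side','d5')
E
```

```text
[ 0.49429907 -0.21606784  0.07626632] [[-0.9752, -0.2215, -0.0002], [-0.2215, 0.9752, 0.0002], [0.0002, 0.0003, -1.0]] [ -36.2   27.3   86.3    0.    66.5 -139. ] [-0.83604542  0.26635967 -1.32199332]
```

View pics/w5.png

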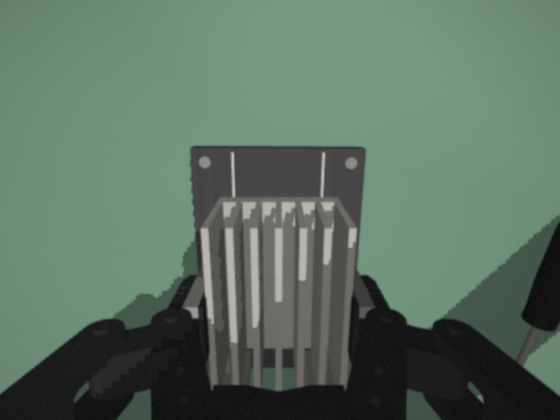

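The wrist view shows the bed's front edge at row 148, from column 192 to 364. The white lines are at columns 234 and 323, and the sink is centred near column 279.

```bash
python3 - <<'E'
from h import *
o=env.observe();T=o['position'];R=o['tool_rot']
d=load('w5')
for n,u,v in (('FL',192,148),('FR',364.5,148),('L1',233.5,154),('L2',235,194),('R1',323.5,154),('R2',322,194)):
    p=world(d,u,v,.012);print(n,p.round(4),'tool',((p-T)@R).round(4))
g=d['img'].astype(int).sum(2)
for v in (160,170,180,190):
    row=g[v,200:360];c=[]
    for a in (222,312):
        s=g[v,a:a+24].astype(float);s=np.clip(s-np.median(s)-30,0,None);c.append(a+(s*np.arange(24)).sum()/s.sum())
    p=[world(d,x,v,.012) for x in c];m=(p[0]+p[1])/2
    print(v,np.round(c,2),'gap',np.linalg.norm(p[0]-p[1]).round(4),'mid',m.round(4),'tool',((m-T)@R).round(4))
L=(cloud(d)-T)@R;im=d['img'].astype(int)
m=(im.max(2)-im.min(2)<25)&(im.min(2)>90)&(abs(L[...,0])<.05)&(abs(L[...,1])<.04)&(L[...,2]>-.078)&(L[...,2]<-.070)
q=L[m];r=cv2.minAreaRect(q[:,:2].astype(np.float32)*1000);print('sink',r,len(q))
for t in ('s5','d5'):
    P=cloud(load(t));m=(P[...,2]>.053)&(P[...,2]<.058);j=(P-[.5375,-.2075,0])@np.array([[.9755,-.2198,0],[.2198,.9755,0],[0,0,1]])
    # near plate top: jig-x histogram at |y|<47 ; cheek y extents
    k=m&(abs(j[...,1])<.047)&(abs(j[...,0]-.014)<.03);q=j[k];print(t,'plate top x',np.percentile(q[:,0],[2,50,98]).round(4) if len(q) else 0,len(q))
    if len(q)>20: print(' fit x=a*y+b',np.polyfit(q[:,1],q[:,0],1))
    k=m&(abs(j[...,1])<.08)&(j[...,0]>0.01)&(j[...,0]<.11);q=j[k];print(' cheeks y',np.percentile(q[:,1],[1,99]).round(4),'x',np.percentile(q[:,0],[1,99]).round(4))
E
```

```text
FL [ 0.4633 -0.2825  0.012 ] tool [ 0.0448 -0.0574  0.0643]
FR [ 0.4372 -0.1677  0.012 ] tool [0.0449 0.0604 0.0643]
L1 [ 0.461  -0.2541  0.012 ] tool [ 0.0408 -0.0292  0.0643]
L2 [ 0.4886 -0.2478  0.012 ] tool [ 0.0125 -0.0291  0.0643]
R1 [ 0.4474 -0.1939  0.012 ] tool [0.0408 0.0325 0.0643]
R2 [ 0.4749 -0.1877  0.012 ] tool [0.0126 0.0325 0.0643]
160 [232.18 322.92] gap 0.0625 mid [ 0.4584 -0.2237  0.012 ] tool [0.0367 0.001  0.0643]
170 [232.53 322.4 ] gap 0.0624 mid [ 0.4652 -0.2222  0.012 ] tool [0.0297 0.001  0.0643]
180 [232.89 322.12] gap 0.0625 mid [ 0.472  -0.2207  0.012 ] tool [0.0226 0.001  0.0643]
190 [233.15 321.61] gap 0.0625 mid [ 0.4791 -0.2192  0.012 ] tool [0.0155 0.0009 0.0643]
sink ((4.289119720458984, -0.9867324829101562), (55.09203338623047, 64.27513122558594), 89.94820404052734) 7957
s5 plate top x [0.0106 0.016  0.0197] 162
 fit x=a*y+b [0.00503127 0.0156296 ]
 cheeks y [-0.0587  0.0586] x [0.0108 0.0913]
d5 plate top x [0.0111 0.0148 0.0187] 66
 fit x=a*y+b [0.00287988 0.01476532]
 cheeks y [-0.0587  0.0612] x [0.0113 0.0902]
```

The sink is 1 mm off the lane's middle, square within 0.2°, at jig x ≈ -45. Next I'll lower it onto the bed.

drive_tool([
  [[0,0.0005,0.02],0,0.04],
  [[0,0.0005,0.05],0,0.04],
  [[0,0.0005,0.075],0,0.04],
  [[0,0.0005,0.088],0,0.04],
  [[0,0.0005,0.093],0,0.04],
  [[0,0.0005,0.0955],0,0.04],
  [[0,0.0005,0.0965],0,0.04],
  [[0,0.0005,0.0965],0,0.04],
  [[0,0.0005,0.0965],0,0.04],
])

```text
time_s: 8.2
position: [0.4944, -0.2169, -0.0197]
tool_rot: [[-0.975, -0.22, 0.001], [-0.22, 0.975, -0.001], [-0.001, -0.001, -1.0]]
ft_force: [-0.5, -0.1, -1.8]
grip_width: 0.0491
gripper_force: 62.9
```

drive_tool([
  [[0,0,0.001],0,0.04],
  [[0,0,0.0018],0,0.04],
  [[0,0,0.0018],0,0.04],
  [[0,0,0.0018],0,0.04],
])

```text
time_s: 8.6
position: [0.4944, -0.2169, -0.021]
tool_rot: [[-0.975, -0.22, 0.001], [-0.22, 0.975, -0.001], [-0.001, -0.001, -1.0]]
ft_force: [-2.7, 0.5, 7.8]
grip_width: 0.0487
gripper_force: 64.1
```

In contact, with about 9 N on the bed. I'll ease that slightly, then advance towards the plate along tool -x.

drive_tool([
  [[0,0,-0.0005],0,0.04],
  [[0,0,-0.0005],0,0.04],
  [[0,0,-0.0005],0,0.04],
  [[-0.003,0,-0.0005],0,0.04],
  [[-0.006,0,-0.0005],0,0.04],
  [[-0.009,0,-0.0005],0,0.04],
  [[-0.012,0,-0.0005],0,0.04],
  [[-0.015,0,-0.0005],0,0.04],
  [[-0.018,0,-0.0005],0,0.04],
  [[-0.02,0,-0.0005],0,0.04],
  [[-0.022,0,-0.0005],0,0.04],
  [[-0.022,0,-0.0005],0,0.04],
  [[-0.022,0,-0.0005],0,0.04],
])

```text
time_s: 9.9
position: [0.5155, -0.2123, -0.021]
tool_rot: [[-0.975, -0.22, -0.0], [-0.22, 0.975, -0.001], [0.0, -0.001, -1.0]]
ft_force: [-3.7, -0.7, 6.7]
grip_width: 0.049
gripper_force: 64.0
```

```bash
cat > st.py <<'E'
from h import *
o=env.observe();T=o['position'];u=np.array([.9755,.2198,0])
j=(np.array(T)-[.5375,-.2075,0])
print('jx %.4f jy %.4f z %.4f'%(j@u,j@[-.2198,.9755,0],T[2]),'Fx %.1f Fy %.1f Fz %.1f'%(o['ft_force']@u,o['ft_force']@np.array([-.2198,.9755,0]),o['ft_force'][2]),o['grip_width'],o['gripper_force'],o['wrist_torque'].round(2),o['tool_rot'].round(3).tolist())
E
python3 st.py
```

```text
jx -0.0225 jy 0.0002 z -0.0210 Fx -3.8 Fy 0.1 Fz 6.7 0.04904503045119807 64.00600790977478 [ 0.04  0.49 -0.02] [[-0.975, -0.22, -0.0], [-0.22, 0.975, -0.001], [0.0, -0.001, -1.0]]
```

drive_tool([
  [[-0.0015,0,0],0,0.04],
  [[-0.003,0,0],0,0.04],
  [[-0.0045,0,0],0,0.04],
  [[-0.006,0,0],0,0.04],
  [[-0.0075,0,0],0,0.04],
  [[-0.0075,0,0],0,0.04],
  [[-0.0075,0,0],0,0.04],
  [[-0.0075,0,0],0,0.04],
])

```text
time_s: 10.7
position: [0.5214, -0.2109, -0.021]
tool_rot: [[-0.976, -0.22, -0.003], [-0.22, 0.976, -0.001], [0.003, -0.0, -1.0]]
ft_force: [-10.1, -3.1, 9.5]
grip_width: 0.0489
gripper_force: 64.4
```

```bash
python3 st.py; python3 - <<'E'
from h import *
a=snap('scene','s6');b=snap('side','d6')
for t in ('s1','s5','s6','d5','d6'):
    d=load(t);P=cloud(d);j=(P-[.5375,-.2075,0])@np.array([[.9755,-.2198,0],[.2198,.9755,0],[0,0,1]])
    k=(P[...,2]>.052)&(P[...,2]<.059)&(abs(j[...,1])<.047)&(j[...,0]>.0)&(j[...,0]<.045)&(d['img'].min(2)>80);q=j[k]
    print(t,len(q),np.percentile(q[:,0],[5,50,95]).round(4) if len(q) else'')
A=cv2.resize(a['img'][145:240,120:220],(400,380),interpolation=cv2.INTER_CUBIC);B=cv2.resize(b['img'][110:205,290:390],(400,380),interpolation=cv2.INTER_CUBIC)
cv2.imwrite('pics/c6.png',np.hstack([A,B])[:,:,::-1])
E
```

```text
jx -0.0165 jy 0.0002 z -0.0210 Fx -10.5 Fy -0.8 Fz 9.5 0.04886630962386726 64.37573075294495 [-0.51  1.44 -0.22] [[-0.976, -0.22, -0.003], [-0.22, 0.976, -0.001], [0.003, -0.0, -1.0]]
s1 186 [0.0113 0.0166 0.0199]
s5 179 [0.011  0.0164 0.0194]
s6 199 [0.0094 0.0229 0.0267]
d5 69 [0.0112 0.0148 0.0185]
d6 96 [0.004  0.0206 0.0255]
```

View pics/c6.png

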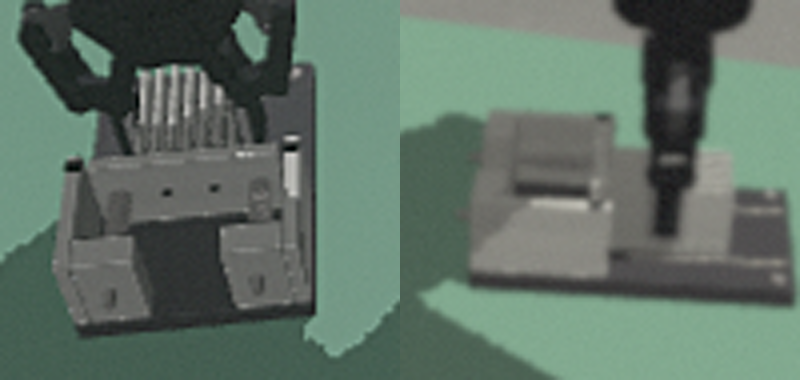

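The plate (left picture, top edge at about row 155) has moved back about 7 mm. The sink is flat and square, and the fingers are clear of the plate. I need about 5 mm more.

drive_tool([
  [[-0.001,0,0],0,0.04],
  [[-0.002,0,0],0,0.04],
  [[-0.003,0,0],0,0.04],
  [[-0.004,0,0],0,0.04],
  [[-0.005,0,0],0,0.04],
  [[-0.006,0,0],0,0.04],
  [[-0.006,0,0],0,0.04],
  [[-0.006,0,0],0,0.04],
  [[-0.006,0,0],0,0.04],
  [[-0.006,0,0],0,0.04],
])

```text
time_s: 11.8
position: [0.5261, -0.2098, -0.021]
tool_rot: [[-0.976, -0.22, -0.005], [-0.22, 0.976, -0.001], [0.005, 0.0, -1.0]]
ft_force: [-15.9, -5.3, 13.4]
grip_width: 0.0491
gripper_force: 64.7
```

```bash
python3 st.py; python3 - <<'E'
from h import *
a=snap('scene','s7');b=snap('side','d7')
for t in ('s1','s6','s7','d5','d6','d7'):
    d=load(t);P=cloud(d);j=(P-[.5375,-.2075,0])@np.array([[.9755,-.2198,0],[.2198,.9755,0],[0,0,1]])
    k=(P[...,2]>.0535)&(P[...,2]<.058)&(abs(j[...,1])<.047)&(abs(j[...,1])>.026)&(j[...,0]>.0)&(j[...,0]<.045)&(d['img'].min(2)>80);q=j[k]
    print(t,len(q),np.percentile(q[:,0],[5,50,95]).round(4) if len(q) else'', np.polyfit(q[:,1],q[:,0],1).round(4))
d=load('s7');P=cloud(d);j=(P-[.5375,-.2075,0])@np.array([[.9755,-.2198,0],[.2198,.9755,0],[0,0,1]])
k=(abs(j[...,0]+.02)<.04)&(abs(j[...,1])<.03)&(P[...,2]>.045)&(P[...,2]<.056)&(d['img'].min(2)>100);q=j[k];print('sink top',len(q),np.percentile(q,[3,50,97],axis=0).round(4).tolist())
A=cv2.resize(a['img'][145:240,120:220],(400,380),interpolation=cv2.INTER_CUBIC);B=cv2.resize(b['img'][110:205,290:390],(400,380),interpolation=cv2.INTER_CUBIC)
cv2.imwrite('pics/c7.png',np.hstack([A,B])[:,:,::-1])
E
```

```text
jx -0.0116 jy 0.0003 z -0.0210 Fx -16.7 Fy -1.7 Fz 13.4 0.04911306117682266 64.70505595207214 [-0.84  2.2  -0.26] [[-0.976, -0.22, -0.005], [-0.22, 0.976, -0.001], [0.005, 0.0, -1.0]]
s1 73 [0.0113 0.0156 0.0199] [-0.0006  0.0157]
s6 69 [0.0177 0.023  0.0267] [0.0011 0.0227]
s7 67 [0.0231 0.0277 0.0309] [0.01   0.0274]
d5 33 [0.0115 0.0145 0.0187] [0.0023 0.0148]
d6 37 [0.017  0.0211 0.0254] [-0.0065  0.0212]
d7 34 [0.023  0.0272 0.0301] [-0.0096  0.026 ]
sink top 157 [[-0.0441, -0.024, 0.0463], [-0.0204, -0.0082, 0.0513], [0.0134, 0.0171, 0.0537]]
```

View pics/c7.png

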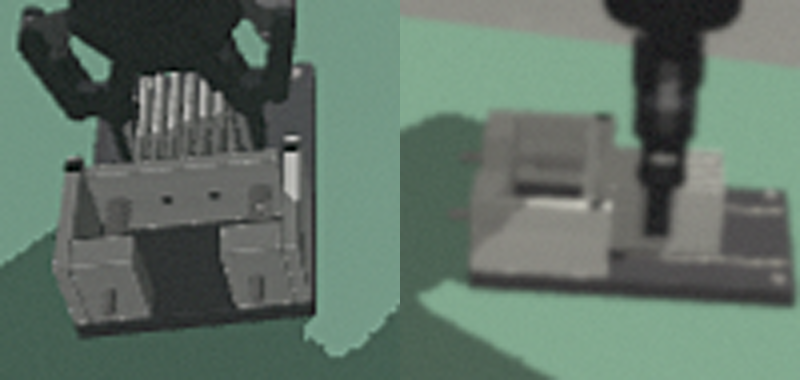

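The plate stands about 11.8 mm back in both views (scene 15.7→27.7, side 14.8→26.5 mm), with its face over the stripes. The sink is flat and square, and the fingers are well clear of the plate. I'll let it settle briefly, then hand in.

drive_tool([
  [[0,0,0],0,0.04],
  [[0,0,0],0,0.04],
  [[0,0,0],0,0.04],
  [[0,0,0],0,0.04],
  [[0,0,0],0,0.04],
])

```text
time_s: 12.4
position: [0.5262, -0.2098, -0.021]
tool_rot: [[-0.976, -0.22, -0.005], [-0.22, 0.976, -0.001], [0.005, 0.0, -1.0]]
ft_force: [-16.2, -6.0, 13.0]
grip_width: 0.0491
gripper_force: 64.7
```

```bash
python3 st.py; python3 -c "
from rig import env
print(env.close_job())"
```

```text
jx -0.0116 jy 0.0003 z -0.0210 Fx -17.1 Fy -2.3 Fz 13.0 0.049110420279084424 64.70617532730103 [-0.83  2.23 -0.26] [[-0.976, -0.22, -0.005], [-0.22, 0.976, -0.001], [0.005, 0.0, -1.0]]
the job is handed in; nothing more can be done
None
```

The job is handed in with the heat sink still gripped, flat and fins up in mid-lane, and pressed squarely on the sprung plate, which the cameras put about 12 mm back (roughly 12 N); no verdict came back.

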